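Clear a jar jam in the sampler's infeed magazine

ROBOT

A 6-joint arm with a two-finger parallel gripper is mounted at the origin on the work surface. World frame = base frame: x ahead of the robot, y to its left, z up, the work surface at z = 0. Lengths are in mm, angles in degrees, forces in N, time in s.
With the tool pointing down it reaches from about 400 to 925 mm from the base axis. Payload 12.5 kg.
Tool frame: the origin (TCP) lies between the finger pads; the fingertips stand 19 mm ahead of it and the grasp point (between the pads) is the TCP; x points along the fingers, y is the direction in which the jaws open and shut, and the axes are right-handed (so a half turn about x gives the same grasp; the last joint's range is limited). The gripper opens to 95 mm and grips with 3 to 60 N. Pads are 20 mm wide; open, the fingers measure 119 mm over their backs; the gripper's body (75 mm by 180 mm) begins 59 mm behind the grasp point.
Start: joints at [-69.42, 28.126, 89.318, -0, 62.55, -6.05], TCP at [280.176, -558.7, 233.661] pointing down, gripper open.
Joint ranges: [-177.58, 177.58], [-47.91, 125.51], [2.72, 160], [-65.01, 245.01], [3.68, 167.84], [-153.87, 153.87]. Speed limits (degrees/s): [127.2, 127.2, 159.86, 180, 180, 180].

INTERFACE

Orientations are given as a 3x3 rotation matrix whose columns are the frame's x, y, z axes.
In Python, from cell import get_obs, get_image, calibration, sign_off, search_frame, mark_of gives the robot as it stands. The module is installed in compiled form; this text tells all that it offers.
- The arm moves only by the tool step_arm, never from a script. Its argument "commands" is a list of rows, each a list of 3 entries, a list of its own where there are three numbers: the turn, a rotation vector about the tool's x, y, z in units of 8 degrees (1.0 is 8 degrees), then the shift along the tool's x, y, z in units of 40 mm (1.0 is 40 mm), then the closure in counts, from 0 (fully open) to 255 (shut). In form: [[[ax, ay, az], [x, y, z], jaw], ...]. A call has 1 to 8 rows; each row shifts and turns the pose as measured when the row begins, along the tool's axes as they then stand; what a row does not reach is not made up. A row lasts 1/10 s, in which the tool goes at most 50 mm and 8.59 degrees, less where a joint would pass 70% of its speed; a pose out of reach is approached as far as the arm can. A call is refused whole if a number of a shift passes 1 or a number of a turn 1, either way. A call with a gripper value outside its range is refused whole. The fingers move at their own pace and stop on an object; "force" is the grip in N (left out, the last holds). Time passes only in rows, so rows that do not move let the fingers close. It gives the time, the measured TCP pose, the force and the opening at its end, in the units of the state.
- get_obs(): the state, without advancing time (a new reading comes with each control period).
- get_image(name): name is "side" or "top"; returns (picture, depth): 384x512x3 uint8, blue, green, red; 384x512 float32, mm along the optical axis (not along the pixel's ray), 0 where there is no reading.
- calibration(name): a dict with "fx", "fy", "cx", "cy" (pixels), "k1" (the pictures are not rectified: a ray, as slopes to the right and down, at radius r is drawn at 1 + k1 r^2 times it, then the intrinsics apply), "T" (4x4, takes a point from camera to world coordinates). Camera axes: x right, y down, z forward; pixel columns grow to the right and rows downward; lengths in mm; the calibration is good to about 2 mm. A picture is of the moment at which its call begins. calibration takes no time and is no camera call.
- sign_off(): hands the job in, once; it reports no verdict.
Trained networks look in the newest picture that a camera, given by its name, has taken for a name from the list of things; names that differ only in an ending like _2 or _b are one class to them, and where a whole thing is asked for, a point or a joint stands for the part that bears it (a point fixed in the world has none). Each returns a list of dicts, best first, with "p" (0 to 1); they miss things now and then, are a little off and sometimes report something else, mostly with a low value. They report only what shows in the picture. A call takes as long as a camera call.
- search_frame(camera, thing): "location" ([x, y, z] in mm, in the coordinates of the camera as it stood for that picture, good to about 4 mm: the middle of the surface that is visible of it).
- mark_of(camera, thing): "location" ([x, y, z] in mm, in the coordinates of the camera as it stood for that picture, good to about 4 mm: a listed point, or the origin of a listed thing).
The state is a dict: "clock": time; "q": joint angles; "qd": joint speeds; "tau": joint torques, N m; "tool_pos": TCP position; "tcp_rot": TCP orientation; "ft_force": force on the tool from outside, world axes, zero at the start; "wrist_torque": the same for the moment, N m; "finger_gap": opening from 0.0 (shut) to 1.0 (fully open).
Only numpy, scipy, OpenCV 4.12 (cv2) and the standard library are available. Lean on these libraries where they do the work, as an engineer would, in place of code of your own. Each camera call takes 0.05 s, during which the arm holds its last target.

TASK

Two sample jars have run side by side into the narrowing of the jar magazine and block it. Without forcing anything, nudge one of them back so that they can be slid into the lane one behind the other, and only then turn the clamp knob to free the spring follower, so that all four jars stand in single file, closed up against the stop with the follower behind them. Slide the jars only, upright on the deck, never lifted, and leave the bottle, beaker and vial rack alone.

Things in the scene. Friction and masses are not known exactly. Their poses are not given: they have to be found in the camera images.
- magazine: fixed jar magazine: steel deck, top 12 mm above the bench, with fences 6 mm thick, 30 mm above the deck. Origin on the bench plane under the throat (the lane's entry); x = feed direction, y towards the follower's rail, z up. Jars slide on deck, fences and each other with friction 0.35 to 0.48, so two abreast in the funnel lock against the fences when pushed forward
- lane_stop (a point): foot of the end stop's face, at magazine x = 196 mm, on the deck. The lane before it has parallel fences, inner faces at y = +-31 mm from x = 0 to 196 mm. Right behind the stop is the intake head, a white and blue box 150 mm high (magazine x 212 to 312 mm, y -85 to 115 mm)
- funnel_mouth (a point): wide end of the funnel on the deck's centre line, at magazine x = -101.5 mm. From the throat (x = 0, inner faces y = +-31 mm) the fences widen, 18 degrees each side, to y = +-64 mm here, then run parallel back to a rear fence at x = -332 mm
- rail_front (a point): front end of the follower's rail, on its top, 28 mm above the bench at magazine (0, 112) mm. The rail is 20 mm wide and runs back along magazine x to -340 mm. A spring drum 48 mm high stands at this end
- follower (a joint): travel of the spring follower along the rail, m, forward positive; locked near 0 (up to 3 mm) at the start. Once free, a constant-force spring drives it forward with 11 to 13 N, at most 0.2 m/s; about 0.246 when it has closed four jars up against the stop. It does not sort the jars: any two abreast or half abreast before it wedge in the funnel again
- paddle_face (a point): centre of the front face of the follower's white paddle, 41 mm above the bench; 68 mm wide, 50 mm high, 6 mm thick, square to the feed; at magazine x = -278 mm + travel, y = 0. It hangs on an arm 14 mm wide, top 64 mm above the bench, which crosses the fence from the saddle
- saddle (a point): centre of the top of the follower's saddle on the rail, 54 mm above the bench: 56 mm along the rail, 36 mm across, 24 mm high; carries the clamp knob
- knob (a joint): clamp knob on the saddle, rad: 0 = locked, wing bar across the rail (along magazine y); turns anticlockwise seen from above to a hard stop at 1.57 = free, bar in line with the rail. The follower slips free at about 1.0. Friction about 0.25 N m; stays where left. It rides forward with the follower once let go
- knob_grip (a point): centre of the knob's black wing bar, on its vertical turning axis, 80 mm above the bench: bar 52 mm long, 12 mm thick, 67 to 93 mm above the bench, over a disc 32 mm in diameter (61 to 67 mm). The point's y axis lies along the bar. At magazine y = 112 mm, 20 mm behind the paddle's front face
- jar_a: plastic sample jar, grey lid, all four alike: upright cylinder 56 mm in diameter, 75 mm high, 0.11 to 0.22 kg, full; origin under its centre, z up; it stands on the deck. One of the two side by side in the funnel, 84 to 94 mm behind the throat, near one fence
- jar_b: plastic sample jar, grey lid, all four alike: upright cylinder 56 mm in diameter, 75 mm high, 0.11 to 0.22 kg, full; origin under its centre, z up; it stands on the deck. The other of the two side by side in the funnel, near the opposite fence
- jar_c: plastic sample jar, grey lid, all four alike: upright cylinder 56 mm in diameter, 75 mm high, 0.11 to 0.22 kg, full; origin under its centre, z up; it stands on the deck. Stands behind the two, 188 to 245 mm behind the throat, to the left, right or middle, in front of the paddle
- jar_d: plastic sample jar, grey lid, all four alike: upright cylinder 56 mm in diameter, 75 mm high, 0.11 to 0.22 kg, full; origin under its centre, z up; it stands on the deck. Stands ahead in the lane, 35 to 120 mm past the throat, not yet at the stop
- reagent: amber bottle with black cap, 68 mm in diameter, 145 mm high, on the bench beside the funnel on the side away from the rail; origin under its centre; bystander
- beaker: glass beaker, 68 mm across, 85 mm high, on the bench beside the lane on the side away from the rail; origin under its centre; bystander
- vial_rack: blue vial rack 110 by 60 mm, 54 mm high with its vials, on the deck plate beside the lane on the rail side; origin under its centre; bystander

How it is judged:
By the outcome, as a careful person would: the job done as asked, in the order asked, and still so for the second after the job is handed in, with the robot touching nothing.
It also fails if it takes over 72 s, if anything falls off the work surface, if the arm or the gripper's body presses on something with over 40 N, if the wrist force passes 120 N, or if a joint passes its speed limit or range.

## Working session

There is one attempt and no reset: what is moved stays moved. The work goes in short steps, Python scripts to look and compute and a tool call to move; the robot and the scene stay as the last step left them, time stands still between calls to the robot, and variables do not carry over. Pictures are saved under pics/ and viewed, and the job is handed in when it is done.

Besides the shell and the picture viewer there is one more tool, called after "Call:" as a command line: name --argument value ..., lists and objects as JSON in quotes. step_arm: Moves the arm, as the interface text tells. Its arguments: {"type":"object","properties":{"commands":{"type":"array"},"force":{"type":"number"}},"required":["commands"]}

```bash
mkdir -p pics; ls
cat > h.py <<'E'
import numpy as np, cv2
from cell import *
def snap(n,f):
    im,d=get_image(n); cv2.imwrite('pics/'+f,im); return im,d
def w(cam,p):
    T=np.array(calibration(cam)["T"]); return (T@np.r_[p,1])[:3]
def find(cam,thing,fn=mark_of):
    return [(round(r["p"],2),w(cam,r["location"]).round(1).tolist()) for r in fn(cam,thing)]
E
python3 - <<'E'
from h import *
o=get_obs(); print({k:np.round(v,3).tolist() for k,v in o.items()})
for c in("top","side"):
    snap(c,c+'0.png'); print({k:np.round(v,3).tolist() for k,v in calibration(c).items()})
for t in ["lane_stop","funnel_mouth","rail_front","paddle_face","saddle","knob_grip","jar_a","magazine"]:
    for c in("top","side"): print(t,c,find(c,t))
print(get_obs()["clock"])
E
```

```text
pics
{'clock': 0.0, 'q': [-69.418, 28.164, 89.353, -0.001, 62.549, -6.05], 'qd': [0.021, 0.062, 0.017, 0.045, -0.023, -0.094], 'tau': [-0.0, -61.264, -25.818, 0.069, 0.048, -0.0], 'tool_pos': [280.097, -558.447, 233.051], 'tcp_rot': [[-0.0, 0.448, -0.894], [0.001, -0.894, -0.448], [-1.0, -0.001, -0.0]], 'ft_force': [0.5, -0.085, -0.904], 'wrist_torque': [-0.024, -0.023, 0.027], 'finger_gap': 1.001}
{'fx': 424.719, 'fy': 424.719, 'cx': 253.549, 'cy': 186.709, 'k1': -0.161, 'T': [[0.161, -0.961, 0.227, 375.495], [-0.987, -0.158, 0.034, 22.698], [0.003, -0.229, -0.973, 1035.757], [0.0, 0.0, 0.0, 1.0]]}
{'fx': 474.388, 'fy': 474.388, 'cx': 254.337, 'cy': 187.295, 'k1': 0.042, 'T': [[-0.858, -0.39, 0.333, 174.5], [-0.513, 0.665, -0.543, 688.818], [-0.009, -0.637, -0.771, 1005.699], [0.0, 0.0, 0.0, 1.0]]}
lane_stop top [(0.93, [562.9, 298.0, 9.1]), (0.32, [538.4, 17.0, 14.3])]
lane_stop side [(0.6, [561.9, 297.6, 12.5]), (0.36, [456.1, 97.4, 27.5])]
funnel_mouth top [(0.66, [567.3, 104.2, -3.4]), (0.65, [566.9, 1.7, 13.9])]
funnel_mouth side [(0.67, [568.3, -0.3, 11.9])]
rail_front top [(0.81, [455.1, 96.6, 30.8])]
rail_front side [(0.97, [456.0, 98.3, 32.1]), (0.16, [466.1, 204.7, 12.1])]
paddle_face top [(0.71, [540.1, 18.8, 10.6]), (0.7, [575.8, -169.1, 44.8]), (0.31, [563.9, 294.6, 9.8])]
paddle_face side [(0.79, [570.1, -178.0, 39.8])]
saddle top [(0.97, [465.2, -202.7, 53.6])]
saddle side []
knob_grip top [(0.75, [464.2, -198.1, 79.0])]
knob_grip side [(0.58, [460.6, -197.0, 83.6])]
jar_a top [(0.97, [573.9, -93.3, 13.8]), (0.93, [565.9, 162.7, 10.1]), (0.57, [596.3, 16.5, 13.4]), (0.57, [536.5, 18.6, 11.9])]
jar_a side [(0.85, [595.6, 9.1, 13.7]), (0.74, [541.8, 13.5, 12.7]), (0.71, [573.1, -89.7, 12.0]), (0.58, [567.9, 161.0, 8.8])]
magazine top [(0.81, [567.9, 102.7, -2.7])]
magazine side [(0.56, [571.6, 100.6, 2.9])]
0.9
```

View pics/top0.png

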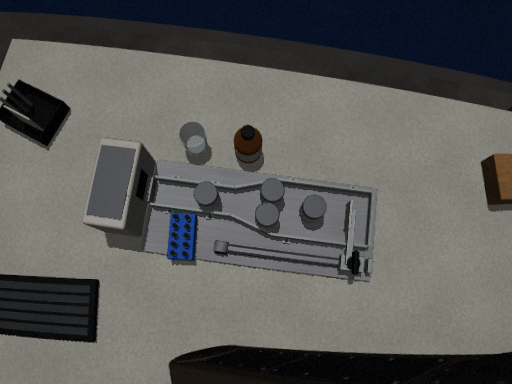

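View pics/side0.png

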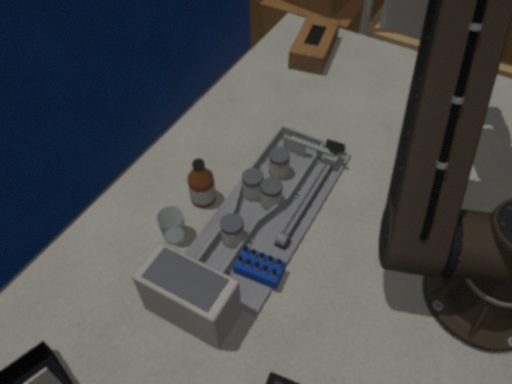

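The top view shows jar pair at about (272,190) and (267,215), jar C at (314,207), jar D at (206,194), and the knob at (354,263). The bottle is at (248,145). Next I'll refine the positions.

```bash
cat >> h.py <<'E'
def cloud(cam,step=1):
    im,d=get_image(cam); c=calibration(cam); K=np.array([[c["fx"],0,c["cx"]],[0,c["fy"],c["cy"]],[0,0,1]])
    v,u=np.nonzero(d>0); p=np.stack([u,v],1).astype(np.float32)[:,None]
    n=cv2.undistortPoints(p.astype(np.float64),K,np.array([c["k1"],0,0,0,0.]))[:,0]
    z=d[v,u][:,None]; P=np.c_[n*z,z]; T=np.array(c["T"]); return im,P@T[:3,:3].T+T[:3,3],u,v
from scipy.optimize import least_squares
def lids(cams=("top","side"),seeds=(),R=28,zr=(80,96)):
    out=[]
    for c in cams:
        im,P,u,v=cloud(c)
        row=[]
        for s in seeds:
            m=(np.hypot(P[:,0]-s[0],P[:,1]-s[1])<45)&(P[:,2]>zr[0])&(P[:,2]<zr[1])
            q=P[m]; 
            if len(q)<30: row.append(None); continue
            # keep pts closest to this seed
            a=np.array(seeds); k=np.argmin(np.hypot(q[:,None,0]-a[:,0],q[:,None,1]-a[:,1]),1)
            q=q[k==list(map(tuple,seeds)).index(tuple(s))]
            (x,y),r=cv2.minEnclosingCircle(q[:,:2].astype(np.float32))
            row.append(([round(x,1),round(y,1)],round(r,1),q[:,:2].mean(0).round(1).tolist(),round(float(np.median(q[:,2])),1)))
        out.append(row)
    return out
O=np.array([568.5,102.]);TH=0.0
def setmag(o,th):
    global O,TH; O=np.array(o);TH=th
def mag(p):
    x=np.array([-np.sin(TH),np.cos(TH)]);y=np.array([-np.cos(TH),-np.sin(TH)]);d=np.array(p)[:2]-O
    return np.array([d@x,d@y]).round(1)
def wor(p):
    x=np.array([-np.sin(TH),np.cos(TH)]);y=np.array([-np.cos(TH),-np.sin(TH)])
    return (O+p[0]*x+p[1]*y).round(1)
E
python3 - <<'E'
from h import *
import h
pts=[([562.4,297.8],[196,0]),([567.6,0.7],[-101.5,0]),([455.5,97.5],[0,112]),([568.3,102.5],[0,0])]
def f(p):
    h.setmag(p[:2],p[2]); x=np.array([-np.sin(p[2]),np.cos(p[2])]);y=np.array([-np.cos(p[2]),-np.sin(p[2])])
    return np.concatenate([p[:2]+m[0]*x+m[1]*y-np.array(w_) for w_,m in pts])
s=least_squares(f,[568,102,0.02]); print(s.x,s.fun.round(1))
h.setmag(s.x[:2],s.x[2])
S=[(573.5,-91.5),(567,162),(596,13),(539,16)]
for r in lids(seeds=S):
    for x in r: print(x, x and mag(x[0]),x and mag(x[2]))
for n in [(463,-198),(465,-202),(572,-176)]: print(mag(n))
for c in("top","side"):
  for t in("reagent","beaker","knob_grip"): print(t,c,[(p,q,mag(q)) for p,q in find(c,t)][:2])
for c in ("top",):
    im,P,u,v=cloud(c)
    m=(P[:,2]>86)&(P[:,2]<100)&(np.hypot(P[:,0]-463,P[:,1]+198)<40); q=P[m];print(len(q),q.mean(0),q.min(0),q.max(0))
    c_,ax=np.linalg.svd(q[:,:2]-q[:,:2].mean(0),full_matrices=False)[1:];print(ax[0],c_)
    m=(P[:,2]>25)&(P[:,2]<50)&(abs(P[:,1]+0)<250)&(P[:,0]>540)&(P[:,0]<700)
E
```

```text
[5.6699359e+02 1.0165972e+02 2.3333869e-02] [ 0.  -0.2  1.8 -0.5 -0.5  1.5 -1.3 -0.8]
([574.1, -88.2], 28.1, [573.4, -88.0], 87.2) [-190.    -2.7] [-189.8   -2. ]
([564.4, 163.0], 28.3, [563.8, 162.3], 87.6) [61.4  1.2] [60.7  1.8]
([597.4, 12.8], 27.8, [596.6, 12.9], 87.2) [-89.5 -28.3] [-89.4 -27.5]
([540.1, 16.1], 27.8, [539.4, 16.2], 87.4) [-84.9  28.9] [-84.8  29.6]
([571.9, -89.8], 29.5, [571.1, -86.4], 87.7) [-191.5   -0.4] [-188.1    0.3]
([564.2, 160.9], 29.2, [561.6, 163.2], 87.9) [59.3  1.4] [61.6  4. ]
([597.3, 12.2], 29.4, [594.6, 13.7], 88.1) [-90.1 -28.2] [-88.6 -25.5]
([537.0, 14.6], 30.1, [536.9, 17.1], 87.8) [-86.3  32. ] [-83.8  32.1]
[-297.2  111. ]
[-301.2  109.1]
[-277.7    1.5]
reagent top [(0.69, [706.4, 88.9, 1.9], array([ -16. , -139.1]))]
beaker top [(0.87, [702.7, 223.4, -0.6], array([ 118.5, -138.5]))]
knob_grip top [(0.75, [463.3, -198.5, 78.6], array([-297.7,  110.7])), (0.57, [564.9, 161.9, 9.6], array([60.3,  0.7]))]
reagent side [(0.9, [712.1, 82.6, 2.8], array([ -22.4, -144.6])), (0.68, [574.1, -90.1, 12.7], array([-191.9,   -2.6]))]
beaker side [(0.59, [697.6, 219.0, 7.7], array([ 114.3, -133.3]))]
knob_grip side [(0.52, [460.5, -199.5, 84.4], array([-298.6,  113.5]))]
125 [ 463.13899874 -196.3340908    92.48060978] [ 436.1437083  -202.70554126   86.11740796] [ 489.17077493 -189.84045333   96.79077871]
[-0.99924938 -0.03873846] [173.89817901  38.33887438]
```

```bash
cat >> h.py <<'E'
setmag([567.0,101.7],0.026)
def plan(tx,ty,tz,yaw=None):
    """mag x,y world z target -> total in tool units"""
    o=get_obs(); R=np.array(o["tcp_rot"]); p=np.array(o["tool_pos"]); t=np.r_[wor((tx,ty)),tz]
    s=R.T@(t-p)/40
    yv=np.degrees(np.arctan2(R[1,1],R[0,1])); tgt=-90+np.degrees(TH)+(yaw or 0)
    rv=cv2.Rodrigues(R.T@np.array([[0,np.sin(np.radians(tgt)),-np.cos(np.radians(tgt))],[0,-np.cos(np.radians(tgt)),-np.sin(np.radians(tgt))],[-1,0,0]]).dot(np.diag([1,-1,-1]) if 0 else np.eye(3)))[0].ravel() if 0 else None
    Rt=np.c_[[0,0,-1],[np.cos(np.radians(tgt)),np.sin(np.radians(tgt)),0],np.cross([0,0,-1],[np.cos(np.radians(tgt)),np.sin(np.radians(tgt)),0])]
    rv=cv2.Rodrigues(R.T@Rt)[0].ravel()
    print("t",round(o["clock"],2),"mag",mag(p),"z",round(p[2],1),"gap",round(o["finger_gap"]*95,1),"F",np.round(o["ft_force"],1),"q6",round(o["q"][5],1),"| turn",np.degrees(rv/8).round(2),"shift",s.round(2))
E
python3 - <<'E'
from h import *
plan(-89.7,-28,160)
E
```

```text
t 1.35 mag [-652.8  303.9] z 233.7 gap 95.0 F [0.4 0.4 1.2] q6 -6.1 | turn [ 3.14  0.   -0.  ] shift [  1.84  -9.22 -13.49]
```

Call:
step_arm --commands '[[[0, 0, 0], [0, -0.68, -1], 0], [[0, 0, 0], [0, -0.68, -1], 0], [[0, 0, 0], [0, -0.68, -1], 0], [[0, 0, 0], [0, -0.68, -1], 0], [[0, 0, 0], [0, -0.68, -1], 0], [[0, 0, 0], [0, -0.68, -1], 0], [[0, 0, 0], [0, -0.68, -1], 0], [[0, 0, 0], [0, -0.68, -1], 0]]'

```text
clock: 2.15
tool_pos: [472.5, -214.7, 233.1]
tcp_rot: [[0.002, 0.44, -0.898], [-0.002, -0.898, -0.44], [-1.0, 0.003, -0.0]]
ft_force: [0.4, -1.8, 0.3]
finger_gap: 1.002
```

```bash
python3 -c "
from h import *
plan(-89.7,-28,160)"
```

```text
t 2.15 mag [-313.8  102.7] z 233.1 gap 95.2 F [ 0.4 -1.8  0.3] q6 32.3 | turn [ 3.07 -0.01 -0.02] shift [ 1.82 -3.74 -5.3 ]
```

Call:
step_arm --commands '[[[0, 0, 0], [0.2, -0.72, -1], 62], [[0, 0, 0], [0.2, -0.72, -1], 62], [[0, 0, 0], [0.2, -0.72, -1], 62], [[0, 0, 0], [0.2, -0.72, -1], 62], [[0, 0, 0], [0.2, -0.72, -1], 62], [[1, 0, 0], [0, 0, 0], 62], [[1, 0, 0], [0, 0, 0], 62], [[1, 0, 0], [0, 0, 0], 62]]'

```text
clock: 2.95
tool_pos: [590.5, 10.6, 193.2]
tcp_rot: [[0.005, 0.032, -0.999], [-0.003, -0.999, -0.032], [-1.0, 0.004, -0.005]]
ft_force: [-0.7, 0.6, 0.0]
finger_gap: 0.758
```

```bash
python3 -c "
from h import *
plan(-89.7,-28,110)"
```

```text
t 2.95 mag [-91.6 -21.1] z 193.2 gap 72.0 F [-0.7  0.6  0. ] q6 83.0 | turn [ 0.05 -0.04 -0.03] shift [ 2.08 -0.06 -0.16]
```

Call:
step_arm --commands '[[[0.05, -0.04, -0.03], [0.7, -0.03, -0.1], 62], [[0, 0, 0], [0.7, -0.02, -0.05], 62], [[0, 0, 0], [0.7, 0, 0], 62], [[0, 0, 0], [0, 0, 0], 62]]'

```text
clock: 3.35
tool_pos: [597.8, 13.5, 108.0]
tcp_rot: [[0.003, 0.021, -1.0], [0.0, -1.0, -0.021], [-1.0, -0.0, -0.003]]
ft_force: [-0.2, -1.4, 0.5]
finger_gap: 0.758
```

```bash
python3 -c "
from h import *
plan(-89.7,-28,65)
snap('side','s1.png');snap('top','t1.png')"
```

```text
t 3.35 mag [-89.  -28.5] z 108.0 gap 72.0 F [-0.2 -1.4  0.5] q6 83.7 | turn [-0.04 -0.02  0.  ] shift [1.07 0.02 0.02]
```

View pics/s1.png

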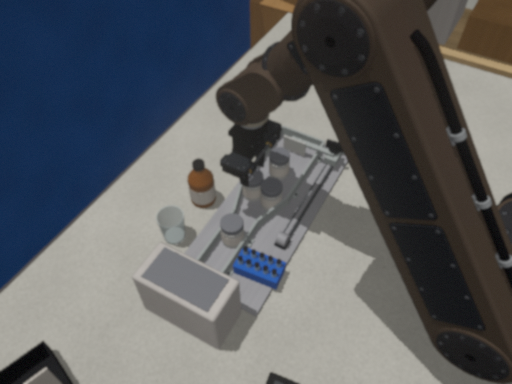

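The gripper sits over jar B at about (255,185). I'll lower it and close gently.

Call:
step_arm --commands '[[[0, 0, 0], [0.4, 0, 0], 62], [[0, 0, 0], [0.4, 0, 0], 62], [[0, 0, 0], [0.27, 0, 0], 62], [[0, 0, 0], [0, 0, 0], 110], [[0, 0, 0], [0, 0, 0], 110], [[0, 0, 0], [0, 0, 0], 110], [[0, 0, 0], [0, 0, 0], 110]]' --force 4

```text
clock: 4.15
tool_pos: [604.1, 12.9, 76.8]
tcp_rot: [[0.021, 0.021, -1.0], [-0.001, -1.0, -0.021], [-1.0, 0.002, -0.021]]
ft_force: [-0.1, -0.6, -2.7]
finger_gap: 0.591
```

```bash
python3 -c "
from h import *
plan(-122,-32,65)"
```

```text
t 4.15 mag [-89.8 -34.8] z 76.8 gap 56.1 F [-0.1 -0.6 -2.7] q6 83.7 | turn [-0.04 -0.15 -0.01] shift [0.3  0.8  0.07]
```

```bash
python3 -c "
from h import *
o=get_obs();print({k:np.round(o[k],2).tolist() for k in('q','tau','ft_force','wrist_torque','qd')})
snap('side','s2.png')
im,d=snap('top','t2.png');cv2.imwrite('pics/t2c.png',cv2.resize(im[120:290,130:390],None,fx=3,fy=3))
im=cv2.imread('pics/s2.png');cv2.imwrite('pics/s2c.png',cv2.resize(im[80:260,160:360],None,fx=3,fy=3))
"
```

```text
{'q': [-5.06, 37.07, 101.16, 0.06, 40.57, 83.72], 'tau': [-0.02, -64.67, -18.8, 0.03, -0.14, 0.0], 'ft_force': [-0.11, -0.58, -2.69], 'wrist_torque': [0.03, 0.05, -0.03], 'qd': [-0.08, -0.56, -0.12, -0.04, 0.23, -0.04]}
```

View pics/s2c.png

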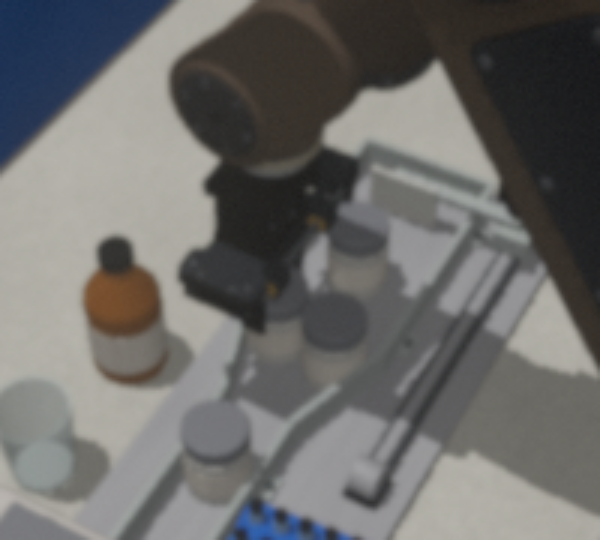

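View pics/t2c.png

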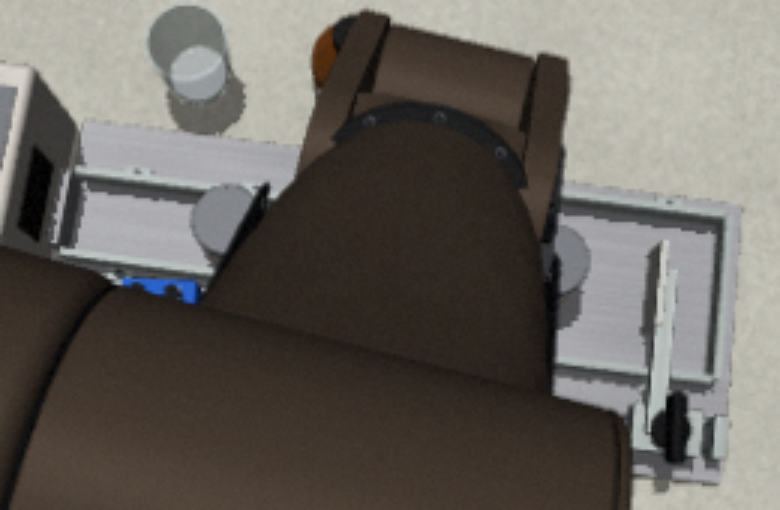

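Call:
step_arm --commands '[[[0, 0, 0], [0, 0, 0], 70], [[0, 0, 0], [0, 0, 0], 70], [[-0.03, -0.15, 0], [0, 0, 0.15], 70], [[0, 0, 0], [0, 0, 0], 70]]'

```text
clock: 4.65
tool_pos: [597.7, 12.8, 77.0]
tcp_rot: [[-0.001, 0.025, -1.0], [-0.002, -1.0, -0.025], [-1.0, 0.002, 0.001]]
ft_force: [-0.0, 0.0, -0.0]
finger_gap: 0.722
```

```bash
python3 -c "
from h import *
plan(-90,-28,65); print(get_obs()['q'])"
```

```text
t 4.65 mag [-89.7 -28.4] z 77.0 gap 68.6 F [-0.  0. -0.] q6 83.6 | turn [-0.01  0.01 -0.01] shift [0.3  0.01 0.01]
[ -5.05888979  37.00466967 101.26476185  -0.1616969   41.80329354
  83.61605971]
```

Call:
step_arm --commands '[[[0, 0, 0], [0.15, 0, 0], 70]]'

```text
clock: 4.75
tool_pos: [598.0, 12.7, 71.4]
tcp_rot: [[-0.0, 0.025, -1.0], [-0.002, -1.0, -0.025], [-1.0, 0.002, 0.0]]
ft_force: [-0.5, 0.0, -0.1]
finger_gap: 0.726
```

```bash
python3 -c "
from h import *
plan(-90,-28,65); o=get_obs(); print(o['q'],o['wrist_torque'])"
```

```text
t 4.75 mag [-89.7 -28.7] z 71.4 gap 69.0 F [-0.5  0.  -0.1] q6 83.6 | turn [-0.    0.   -0.01] shift [0.16 0.01 0.02]
[ -5.05877652  37.4727922  101.4421846   -0.1650007   41.0902231
  83.6141629 ] [ 0.04298304 -0.01101641 -0.02234895]
```

Call:
step_arm --commands '[[[0, 0, 0], [0.15, 0, 0], 70], [[0, 0, 0], [0, 0, 0], 110], [[0, 0, 0], [0, 0, 0], 110], [[0, 0, 0], [0, 0, 0], 110]]'

```text
clock: 5.15
tool_pos: [597.5, 12.7, 63.4]
tcp_rot: [[-0.002, 0.025, -1.0], [-0.002, -1.0, -0.025], [-1.0, 0.002, 0.002]]
ft_force: [-1.0, 0.3, 1.5]
finger_gap: 0.591
```

```bash
python3 -c "
from h import *
plan(-122,-32,65)"
```

```text
t 5.15 mag [-89.7 -28.2] z 63.4 gap 56.2 F [-1.   0.3  1.5] q6 83.6 | turn [-0.01  0.02 -0.01] shift [-0.04  0.81 -0.1 ]
```

Call:
step_arm --commands '[[[0, 0, 0], [0, 0.2, -0.02], 110], [[0, 0, 0], [0, 0.2, -0.02], 110], [[0, 0, 0], [0, 0.2, -0.02], 110], [[0, 0, 0], [0, 0.2, -0.02], 110], [[0, 0, 0], [0, 0, 0], 110]]'

```text
clock: 5.65
tool_pos: [601.9, -22.5, 63.5]
tcp_rot: [[-0.002, 0.025, -1.0], [-0.002, -1.0, -0.025], [-1.0, 0.002, 0.002]]
ft_force: [0.4, -0.0, -1.7]
finger_gap: 0.586
```

```bash
python3 -c "
from h import *
plan(-122,-32,65)"
```

```text
t 5.65 mag [-125.1  -31.7] z 63.5 gap 55.6 F [ 0.4 -0.  -1.7] q6 80.3 | turn [-0.01  0.02 -0.01] shift [-0.04 -0.08 -0.01]
```

Call:
step_arm --commands '[[[0, 0, 0], [0, 0, 0], 88], [[0, 0, 0], [0, 0, 0], 88], [[0, 0, 0], [-0.7, 0, 0], 88], [[0, 0, 0], [-0.7, 0, 0], 88], [[0, 0, 0], [0, -0.5, 0.77], 65], [[0, 0, 0], [0, -0.5, 0.77], 65], [[0, 0, 0], [0, 0, 0], 65]]'

```text
clock: 6.35
tool_pos: [537.8, 17.4, 121.9]
tcp_rot: [[-0.001, 0.024, -1.0], [-0.002, -1.0, -0.024], [-1.0, 0.002, 0.001]]
ft_force: [0.1, -0.5, -0.6]
finger_gap: 0.741
```

```bash
python3 -c "
from h import *
plan(-85.5,30,65)
for r in lids(seeds=[(602,-22.5),(539,15.5),(573.2,-89),(564.3,162)]):
    for x in r: print(x, x and mag(x[0]),x and mag(x[2]))
snap('side','s3.png');im,d=snap('top','t3.png');cv2.imwrite('pics/t3c.png',cv2.resize(im[120:290,130:390],None,fx=3,fy=3))"
```

```text
t 6.35 mag [-83.5  31.4] z 121.9 gap 70.4 F [ 0.1 -0.5 -0.6] q6 83.6 | turn [-0.01  0.01 -0.01] shift [ 1.42  0.05 -0.04]
None None None
None None None
([573.9, -91.4], 27.4, [574.0, -99.9], 87.5) [-193.2   -1.9] [-201.7   -1.8]
([565.0, 163.3], 28.5, [563.9, 162.3], 87.4) [61.6  0.4] [60.7  1.5]
None None None
([536.2, 15.5], 26.8, [527.5, 15.9], 87.7) [-85.4  33. ] [-84.7  41.7]
None None None
([563.2, 161.1], 28.8, [561.4, 163.2], 87.8) [59.5  2.3] [61.6  4. ]
```

View pics/s3.png

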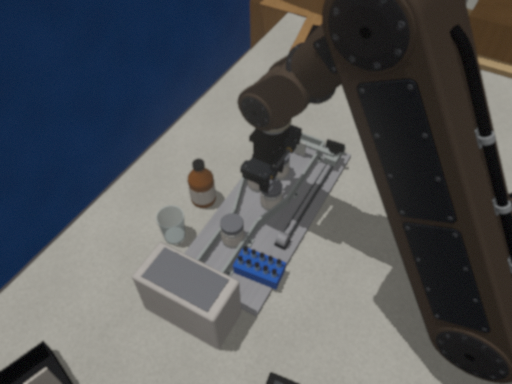

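The gripper is over jar A at (268,185) and A hasn't moved. I'll lower it.

Call:
step_arm --commands '[[[0, 0, 0], [0.35, 0.04, -0.02], 65], [[0, 0, 0], [0.35, 0, 0], 65], [[0, 0, 0], [0.35, 0, 0], 65], [[0, 0, 0], [0.33, 0, 0], 65], [[0, 0, 0], [0, 0, 0], 65]]'

```text
clock: 7.05
tool_pos: [547.1, 11.0, 63.5]
tcp_rot: [[0.004, 0.02, -1.0], [-0.002, -1.0, -0.02], [-1.0, 0.003, -0.004]]
ft_force: [-0.4, -0.6, 0.5]
finger_gap: 0.745
```

```bash
python3 -c "
from h import *
plan(-85.5,30.5,65)"
```

```text
t 7.05 mag [-90.1  22.2] z 63.5 gap 70.7 F [-0.4 -0.6  0.5] q6 83.3 | turn [-0.04 -0.03 -0.02] shift [-0.04 -0.11  0.21]
```

Call:
step_arm --commands '[[[-0.04, -0.03, -0.02], [-0.02, -0.1, 0.2], 65], [[0, 0, 0], [0, 0, 0], 65]]'

```text
clock: 7.25
tool_pos: [539.2, 14.6, 64.3]
tcp_rot: [[-0.001, 0.025, -1.0], [0.001, -1.0, -0.025], [-1.0, -0.001, 0.001]]
ft_force: [-0.3, -1.4, 0.8]
finger_gap: 0.745
```

```bash
python3 -c "
from h import *
plan(-85.5,30.5,65)"
```

```text
t 7.25 mag [-86.4  30. ] z 64.3 gap 70.8 F [-0.3 -1.4  0.8] q6 83.0 | turn [-0.01  0.01  0.  ] shift [-0.02 -0.02  0.01]
```

Call:
step_arm --commands '[[[0, 0, 0], [0, 0, 0], 110], [[0, 0, 0], [0, 0, 0], 110], [[0, 0, 0], [0, 0, 0], 110], [[0, 0, 0], [0, -0.2, -0.15], 110], [[0, 0, 0], [0, -0.2, -0.15], 110], [[0, 0, 0], [0, -0.2, -0.15], 110]]'

```text
clock: 7.85
tool_pos: [558.4, 40.1, 66.3]
tcp_rot: [[0.002, 0.024, -1.0], [0.0, -1.0, -0.024], [-1.0, -0.0, -0.002]]
ft_force: [0.6, -1.0, -1.7]
finger_gap: 0.588
```

```bash
python3 -c "
from h import *
plan(-20,0,65)"
```

```text
t 7.85 mag [-61.3  10.1] z 66.3 gap 55.9 F [ 0.6 -1.  -1.7] q6 85.9 | turn [-0.02 -0.01  0.  ] shift [ 0.03 -1.03 -0.25]
```

Call:
step_arm --commands '[[[0, 0, 0], [0.04, -0.2, -0.1], 110], [[0, 0, 0], [0, -0.25, -0.09], 110], [[0, 0, 0], [0, -0.25, -0.06], 110], [[0, 0, 0], [0, 0, 0], 110]]'

```text
clock: 8.25
tool_pos: [569.8, 72.8, 64.8]
tcp_rot: [[0.003, 0.026, -1.0], [0.0, -1.0, -0.026], [-1.0, -0.0, -0.003]]
ft_force: [-0.4, 1.9, 1.9]
finger_gap: 0.587
```

```bash
python3 -c "
from h import *
plan(-20,0,65)"
```

```text
t 8.25 mag [-28.9  -2.1] z 64.8 gap 55.8 F [-0.4  1.9  1.9] q6 89.2 | turn [ 0.   -0.02  0.  ] shift [-0.01 -0.22  0.05]
```

Call:
step_arm --commands '[[[0, 0, 0], [0, -0.2, 0.03], 110], [[0, 0, 0], [0, 0, 0], 88], [[0, 0, 0], [0, 0, 0], 88], [[0, 0, 0], [-0.7, 0, 0], 88], [[0, 0, 0], [-0.7, 0, 0], 150], [[0, 0, 0], [0, 0.65, 0], 255], [[0, 0, 0], [0, 0.65, 0], 255], [[0, 0, 0], [0, 0, 0], 255]]'

```text
clock: 9.05
tool_pos: [568.4, 27.7, 122.6]
tcp_rot: [[0.002, 0.027, -1.0], [-0.0, -1.0, -0.027], [-1.0, 0.0, -0.002]]
ft_force: [-0.0, -0.5, 0.2]
finger_gap: 0.376
```

```bash
python3 -c "
from h import *
plan(-70,0,60)
for r in lids(cams=['side'],seeds=[(602,-22.5),(568,80),(573.2,-89),(564.3,162)]):
    for x in r: print(x, x and mag(x[0]),x and mag(x[2]))
snap('side','s4.png')"
```

```text
t 9.05 mag [-74.    0.6] z 122.6 gap 35.7 F [-0.  -0.5  0.2] q6 84.6 | turn [ 0.01 -0.01 -0.  ] shift [ 1.56 -0.1  -0.01]
None None None
([565.4, 81.4], 28.9, [564.6, 84.2], 88.0) [-20.3   2.1] [-17.4   2.9]
([570.6, -89.6], 28.6, [563.6, -85.0], 87.8) [-191.3    1.4] [-186.5    8.3]
([561.9, 162.3], 28.6, [561.5, 163.5], 88.0) [60.7  3.5] [61.9  3.9]
```

View pics/s4.png

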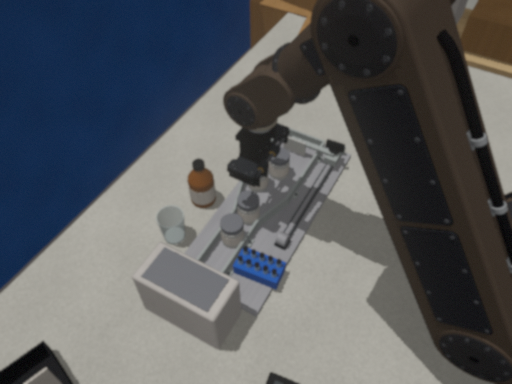

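Jar A now stands at the throat, (248,207). I'll shut the fingers and lower them behind it.

Call:
step_arm --commands '[[[0, 0, 0], [0, 0, 0], 255], [[0, 0, 0], [0, 0, 0], 255], [[0, 0, 0], [0, 0, 0], 255], [[0, 0, 0], [0.4, 0, 0], 255], [[0, 0, 0], [0.4, 0, 0], 255], [[0, 0, 0], [0.4, 0, 0], 255], [[0, 0, 0], [0.3, 0, 0], 255], [[0, 0, 0], [0, 0, 0], 255]]'

```text
clock: 9.95
tool_pos: [567.8, 33.6, 59.7]
tcp_rot: [[0.0, 0.032, -0.999], [0.001, -0.999, -0.032], [-1.0, -0.001, -0.0]]
ft_force: [-0.0, -0.0, -0.0]
finger_gap: 0.006
```

```bash
python3 -c "
from h import *
plan(72,0,60)"
```

```text
t 9.95 mag [-68.1   1. ] z 59.7 gap 0.5 F [-0. -0. -0.] q6 84.8 | turn [ 0.04 -0.    0.  ] shift [-0.01 -3.5  -0.04]
```

Call:
step_arm --commands '[[[0.04, 0, 0], [0, -0.25, 0], 255], [[0, 0, 0], [0, -0.25, 0], 255], [[0, 0, 0], [0, -0.25, 0], 255], [[0, 0, 0], [0, -0.25, 0], 255], [[0, 0, 0], [0, -0.25, 0], 255], [[0, 0, 0], [0, -0.25, 0], 255]]'

```text
clock: 10.55
tool_pos: [567.0, 98.6, 62.1]
tcp_rot: [[0.004, 0.026, -1.0], [0.001, -1.0, -0.026], [-1.0, -0.0, -0.004]]
ft_force: [0.4, -0.4, 0.3]
finger_gap: 0.006
```

```bash
python3 -c "
from h import *
plan(66,0,60)"
```

```text
t 10.55 mag [-3.1  0.1] z 62.1 gap 0.6 F [ 0.4 -0.4  0.3] q6 91.8 | turn [-0.   -0.03  0.  ] shift [ 0.05 -1.73 -0.  ]
```

Call:
step_arm --commands '[[[0, 0, 0], [0.03, -0.25, 0], 255], [[0, 0, 0], [0, -0.25, 0], 255], [[0, 0, 0], [0, -0.25, 0], 255], [[0, 0, 0], [0, -0.25, 0], 255], [[0, 0, 0], [0, -0.25, 0], 255], [[0, 0, 0], [0, -0.25, 0], 255]]'

```text
clock: 11.15
tool_pos: [565.2, 164.3, 60.9]
tcp_rot: [[0.004, 0.026, -1.0], [0.0, -1.0, -0.026], [-1.0, -0.0, -0.004]]
ft_force: [0.6, -0.9, 0.6]
finger_gap: 0.006
```

```bash
python3 -c "
from h import *
plan(69,0,60)
for c in ('side','top'): print([(p,q,mag(q)) for p,q in find(c,'jar_a')])
for r in lids(seeds=[(602,-22.5),(564,209),(573.2,-89),(562.3,265)]):
    for x in r: print(x, x and mag(x[0]),x and mag(x[2]))
snap('side','s5.png')"
```

```text
t 11.15 mag [62.6  0.2] z 60.9 gap 0.5 F [ 0.6 -0.9  0.6] q6 98.3 | turn [ 0.   -0.03  0.  ] shift [ 0.02 -0.16 -0.  ]
[(0.77, [574.8, -92.6, 11.5], array([-194.4,   -2.7])), (0.71, [599.7, -24.0, 13.0], array([-126.5,  -29.4])), (0.71, [567.4, 159.4, 10.7], array([57.7, -1.9])), (0.57, [565.3, 82.6, 11.9], array([-19. ,   2.2]))]
[(0.73, [565.9, 159.8, 11.2], array([58.1, -0.4])), (0.5, [571.7, -94.4, 13.7], array([-196.2,    0.4]))]
([602.3, -21.3], 28.1, [601.5, -21.4], 87.4) [-123.9  -32.1] [-124.   -31.3]
None None None
([574.4, -88.5], 28.1, [573.4, -88.0], 87.2) [-190.3   -2.5] [-189.8   -1.5]
None None None
([585.9, -23.8], 24.1, [577.6, -21.7], 87.1) [-125.9  -15.6] [-123.6   -7.4]
([559.0, 202.7], 35.2, [549.4, 207.7], 87.3) [101.2   5.4] [106.4  14.8]
([567.3, -87.0], 28.7, [557.3, -81.6], 87.2) [-188.6    4.6] [-183.    14.5]
([559.0, 260.4], 28.0, [557.9, 261.5], 88.5) [158.9   3.9] [160.    4.9]
```

View pics/s5.png

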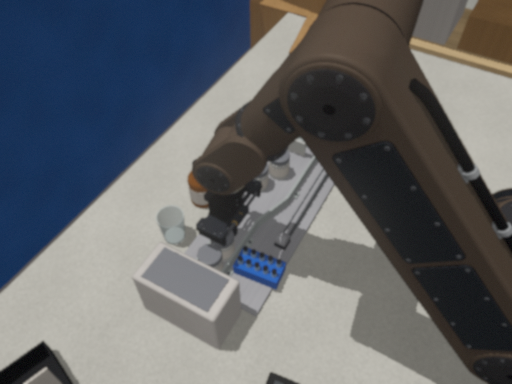

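Call:
step_arm --commands '[[[0, 0, 0], [0, 0.2, 0], 255], [[0, 0, 0], [-0.8, 0, 0], 62], [[0, 0, 0], [-0.9, 0, 0], 62], [[0, 0, 0], [0, 0.9, -0.16], 62], [[0, 0, 0], [0, 0.9, -0.16], 62], [[0, 0, 0], [0, 0.9, -0.16], 62], [[0, 0, 0], [0, 0.9, -0.16], 62], [[0, 0, 0], [0, 0.9, -0.16], 62]]'

```text
clock: 12.2
tool_pos: [601.7, -33.2, 132.0]
tcp_rot: [[0.004, 0.028, -1.0], [-0.0, -1.0, -0.028], [-1.0, 0.0, -0.004]]
ft_force: [0.4, -0.2, 0.6]
finger_gap: 0.537
```

Call:
step_arm --commands '[[[-1, 0, 0], [0, 0, 0], 62], [[-1, 0, 0], [0, 0, 0], 62], [[-1, 0, 0], [0, 0, 0], 62], [[0, 0, 0], [0, 0, 0], 62]]'

```text
clock: 12.6
tool_pos: [601.3, -43.3, 131.7]
tcp_rot: [[0.004, 0.436, -0.9], [-0.001, -0.9, -0.436], [-1.0, 0.002, -0.003]]
ft_force: [-0.5, 0.4, -0.5]
finger_gap: 0.754
```

```bash
python3 -c "
from h import *
plan(-124,-32,65,25)
im,d=snap('top','t6.png');cv2.imwrite('pics/t6c.png',cv2.resize(im[120:290,130:390],None,fx=3,fy=3))
snap('side','s6.png')"
```

```text
t 12.6 mag [-145.8  -30.6] z 131.7 gap 71.7 F [-0.5  0.4 -0.5] q6 53.8 | turn [-0.08 -0.02 -0.02] shift [ 1.67 -0.49 -0.25]
```

View pics/s6.png

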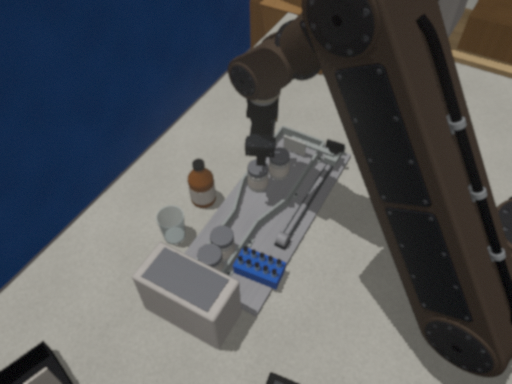

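View pics/t6c.png

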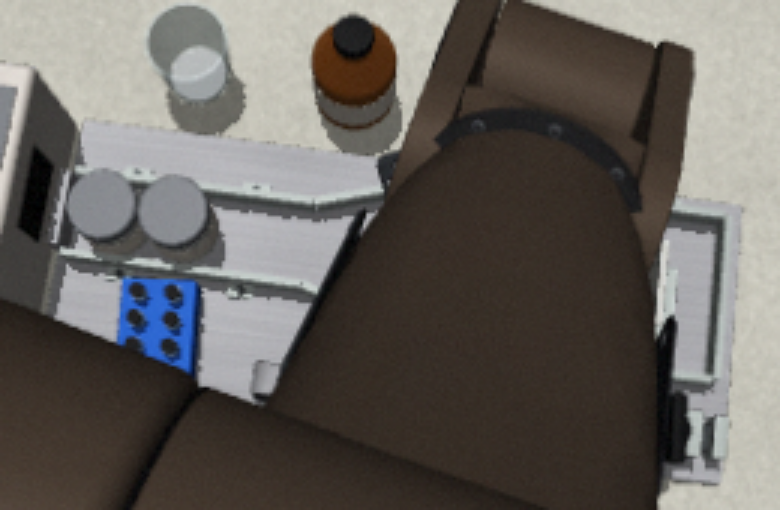

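Jars D and A are in the lane, at (103,205) and (173,210) in the crop. The gripper needs a correction of about 22 mm before I lower it.

Call:
step_arm --commands '[[[-0.08, -0.02, -0.02], [0.2, -0.49, -0.25], 62], [[0, 0, 0], [0.4, 0, 0], 62], [[0, 0, 0], [0, 0, 0], 62]]'

```text
clock: 13.0
tool_pos: [602.1, -20.9, 107.7]
tcp_rot: [[0.001, 0.43, -0.903], [0.0, -0.903, -0.43], [-1.0, 0.0, -0.001]]
ft_force: [0.0, -0.0, -0.3]
finger_gap: 0.759
```

```bash
python3 -c "
from h import *
plan(-124,-32,65,25)"
```

```text
t 13.0 mag [-123.5  -31.9] z 107.7 gap 72.1 F [ 0.  -0.  -0.3] q6 56.2 | turn [-0.13 -0.01 -0.  ] shift [1.07 0.01 0.  ]
```

Call:
step_arm --commands '[[[0, 0, 0], [0.35, 0, 0], 62], [[0, 0, 0], [0.35, 0, 0], 62], [[0, 0, 0], [0.35, 0, 0], 62], [[0, 0, 0], [0, 0, 0], 62]]'

```text
clock: 13.4
tool_pos: [602.3, -21.4, 63.1]
tcp_rot: [[0.002, 0.425, -0.905], [0.0, -0.905, -0.425], [-1.0, 0.001, -0.002]]
ft_force: [0.2, 0.0, -0.2]
finger_gap: 0.758
```

```bash
python3 -c "
from h import *
plan(-124,-32,65,25)"
```

```text
t 13.4 mag [-124.   -32.1] z 63.1 gap 72.0 F [ 0.2  0.  -0.2] q6 56.5 | turn [-0.17 -0.01 -0.  ] shift [-0.05 -0.    0.  ]
```

Call:
step_arm --commands '[[[0, 0, 0], [-0.04, 0, 0], 62], [[0, 0, 0], [0, 0, 0], 110], [[0, 0, 0], [0, 0, 0], 110], [[0, 0, 0], [0, 0, 0], 110], [[0, 0, 0], [0, -0.26, 0], 110], [[0, 0, 0], [0, -0.26, 0], 110], [[0, 0, 0], [0, -0.26, 0], 110], [[0, 0, 0], [0, -0.26, 0], 110]]'

```text
clock: 14.2
tool_pos: [583.6, 18.3, 65.4]
tcp_rot: [[0.003, 0.423, -0.906], [0.0, -0.906, -0.423], [-1.0, 0.001, -0.002]]
ft_force: [1.0, 0.1, -0.6]
finger_gap: 0.584
```

```bash
python3 -c "
from h import *
plan(-60,0,65)"
```

```text
t 14.2 mag [-83.8 -14.4] z 65.4 gap 55.4 F [ 1.   0.1 -0.6] q6 60.2 | turn [ 2.94 -0.02 -0.  ] shift [ 0.01 -0.69  0.09]
```

Call:
step_arm --commands '[[[0, 0, 0], [0, -0.23, 0.03], 110], [[0, 0, 0], [0, -0.23, 0.03], 110], [[0, 0, 0], [0, -0.23, 0.03], 110], [[0.6, 0, 0], [0, 0, 0], 110], [[0.6, 0, 0], [0, 0, 0], 110], [[0.6, 0, 0], [0, 0, 0], 110], [[0.6, 0, 0], [0, 0, 0], 110], [[0.5, 0, 0], [0, 0, 0], 110]]'

```text
clock: 15.0
tool_pos: [564.7, 48.3, 65.5]
tcp_rot: [[0.002, 0.021, -1.0], [0.0, -1.0, -0.021], [-1.0, -0.0, -0.002]]
ft_force: [-0.0, 0.2, -2.0]
finger_gap: 0.589
```

```bash
python3 -c "
from h import *
plan(26,0,65)"
```

```text
t 15.0 mag [-53.3   3.7] z 65.5 gap 55.9 F [-0.   0.2 -2. ] q6 87.0 | turn [-0.03 -0.01  0.  ] shift [ 0.01 -1.98 -0.08]
```

Now forward into the lane.

Call:
step_arm --commands '[[[0, 0, 0], [0, -0.25, -0.05], 110], [[0, 0, 0], [0, -0.25, -0.04], 110], [[0, 0, 0], [0, -0.25, 0], 110], [[0, 0, 0], [0, -0.25, 0], 110], [[0, 0, 0], [0, -0.25, 0], 110], [[0, 0, 0], [0, 0, 0], 110]]'

```text
clock: 15.6
tool_pos: [566.6, 104.7, 65.5]
tcp_rot: [[0.002, 0.027, -1.0], [0.001, -1.0, -0.027], [-1.0, -0.0, -0.002]]
ft_force: [0.1, -0.6, -2.1]
finger_gap: 0.593
```

```bash
python3 -c "
from h import *
plan(26,0,65)"
```

```text
t 15.6 mag [3.  0.3] z 65.5 gap 56.3 F [ 0.1 -0.6 -2.1] q6 92.3 | turn [ 0.01 -0.01  0.  ] shift [ 0.01 -0.58 -0.01]
```

Call:
step_arm --commands '[[[0, 0, 0], [0, -0.25, 0], 110], [[0, 0, 0], [0, -0.28, 0], 110], [[0, 0, 0], [0, 0, 0], 110], [[0, 0, 0], [0, 0, 0], 88], [[0, 0, 0], [0, 0, 0], 88], [[0, 0, 0], [-0.8, 0, 0], 88], [[0, 0, 0], [-0.8, 0, 0], 62]]'

```text
clock: 16.3
tool_pos: [564.5, 127.1, 127.7]
tcp_rot: [[-0.005, 0.027, -1.0], [-0.0, -1.0, -0.027], [-1.0, 0.0, 0.005]]
ft_force: [0.0, 0.5, 0.4]
finger_gap: 0.697
```

Call:
step_arm --commands '[[[0, 0, 0], [0, 0.9, 0], 62], [[0, 0, 0], [0, 0.9, 0], 62], [[0, 0, 0], [0, 0.9, 0], 62], [[0, 0, 0], [0, 0.9, 0], 62], [[0, 0, 0], [0, 0.9, 0], 62], [[0, 0, 0], [0, 0.7, 0], 62], [[0, 0, 0], [0, 0, 0], 62]]'

```text
clock: 17.0
tool_pos: [572.6, -90.5, 134.2]
tcp_rot: [[0.007, 0.027, -1.0], [-0.001, -1.0, -0.027], [-1.0, 0.001, -0.007]]
ft_force: [-0.0, -0.6, -0.1]
finger_gap: 0.759
```

```bash
python3 -c "
from h import *
plan(-190,-2,108)
im,d=snap('top','t7.png');cv2.imwrite('pics/t7c.png',cv2.resize(im[120:290,130:390],None,fx=3,fy=3))
for r in lids(cams=['top'],seeds=[(566,127),(564,204),(573.2,-89),(562.3,261)]):
    for x in r: print(x, x and mag(x[0]),x and mag(x[2]))
snap('side','s7.png')"
```

```text
t 17.0 mag [-192.3   -0.6] z 134.2 gap 72.1 F [-0.  -0.6 -0.1] q6 72.9 | turn [ 0.01 -0.05 -0.01] shift [ 0.65 -0.06 -0.03]
([564.7, 128.5], 27.9, [563.7, 128.3], 87.3) [26.9  1.6] [26.7  2.6]
([565.0, 205.7], 28.2, [564.1, 204.9], 87.5) [104.   -0.7] [103.2   0.2]
None None None
([561.4, 260.1], 28.7, [560.2, 260.0], 87.6) [158.5   1.5] [158.4   2.7]
```

View pics/s7.png

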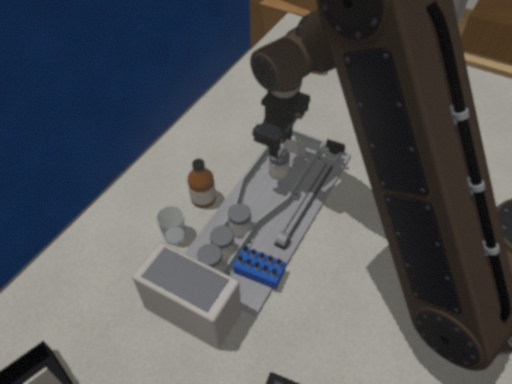

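View pics/t7c.png

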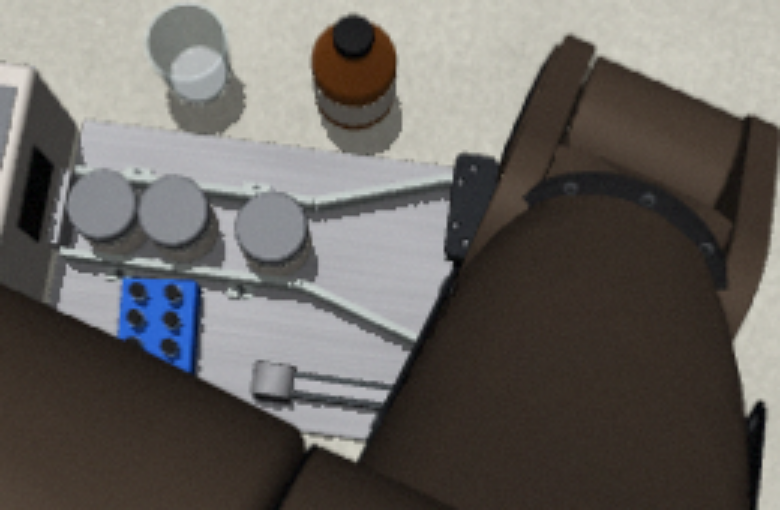

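Three jars stand single file in the lane, at (103,205), (173,210) and (272,228) in the crop. The gripper is over jar C.

Call:
step_arm --commands '[[[0, -0.05, -0.01], [0.4, -0.05, -0.02], 62], [[0, 0, 0], [0.4, 0, 0], 62], [[0, 0, 0], [0, 0, 0], 62]]'

```text
clock: 17.45
tool_pos: [573.1, -81.6, 99.8]
tcp_rot: [[-0.002, 0.033, -0.999], [0.001, -0.999, -0.033], [-1.0, -0.001, 0.002]]
ft_force: [-0.3, -0.3, 0.1]
finger_gap: 0.757
```

```bash
python3 -c "
from h import *
plan(-190,-2,65)"
```

```text
t 17.45 mag [-183.4   -1.3] z 99.8 gap 71.9 F [-0.3 -0.3  0.1] q6 73.4 | turn [0.05 0.01 0.01] shift [ 0.87  0.17 -0.02]
```

Call:
step_arm --commands '[[[0.05, 0, 0], [0, 0.16, -0.02], 62], [[0, 0, 0], [0.3, 0, 0], 62], [[0, 0, 0], [0.3, 0, 0], 62], [[0, 0, 0], [0.25, 0, 0], 62], [[0, 0, 0], [0, 0, 0], 62]]'

```text
clock: 17.95
tool_pos: [574.2, -86.6, 62.5]
tcp_rot: [[-0.003, 0.028, -1.0], [0.001, -1.0, -0.028], [-1.0, -0.001, 0.003]]
ft_force: [0.5, 0.3, 0.1]
finger_gap: 0.755
```

```bash
python3 -c "
from h import *
plan(-190,-2,65)"
```

```text
t 17.95 mag [-188.4   -2.3] z 62.5 gap 71.7 F [0.5 0.3 0.1] q6 73.2 | turn [0.02 0.02 0.01] shift [-0.06  0.04  0.01]
```

Call:
step_arm --commands '[[[0, 0, 0], [-0.06, 0, 0], 62], [[0, 0, 0], [0, 0, 0], 110], [[0, 0, 0], [0, 0, 0], 110], [[0, 0, 0], [0, 0, 0], 110], [[0, 0, 0], [0, -0.25, 0.01], 110], [[0, 0, 0], [0, -0.3, 0.01], 110], [[0, 0, 0], [0, -0.3, 0.01], 110], [[0, 0, 0], [0, -0.3, 0.01], 110]]'

```text
clock: 18.75
tool_pos: [571.3, -38.1, 65.9]
tcp_rot: [[-0.002, 0.026, -1.0], [0.001, -1.0, -0.026], [-1.0, -0.001, 0.002]]
ft_force: [0.9, -0.4, -1.4]
finger_gap: 0.588
```

Call:
step_arm --commands '[[[0, 0, 0], [0, -0.3, 0], 110], [[0, 0, 0], [0, -0.3, 0], 110], [[0, 0, 0], [0, -0.3, 0], 110], [[0, 0, 0], [0, -0.3, 0], 110], [[0, 0, 0], [0, -0.3, 0], 110], [[0, 0, 0], [0, 0, 0], 110]]'

```text
clock: 19.35
tool_pos: [569.0, 30.3, 66.0]
tcp_rot: [[-0.002, 0.03, -1.0], [0.001, -1.0, -0.03], [-1.0, -0.001, 0.002]]
ft_force: [0.5, 0.4, -1.1]
finger_gap: 0.588
```

```bash
python3 -c "
from h import *
plan(-53,0,65)"
```

```text
t 19.35 mag [-71.5  -0.2] z 66.0 gap 55.9 F [ 0.5  0.4 -1.1] q6 84.6 | turn [0.03 0.01 0.01] shift [ 0.02 -0.46  0.  ]
```

Call:
step_arm --commands '[[[0, 0, 0], [0, -0.23, 0], 110], [[0, 0, 0], [0, -0.22, 0], 110], [[0, 0, 0], [0, 0, 0], 88], [[0, 0, 0], [0, 0, 0], 88], [[0, 0, 0], [-0.75, 0, 0], 88], [[0, 0, 0], [-0.75, 0, 0], 200], [[0, 0, 0], [0, 0.7, 0], 255], [[0, 0, 0], [0, 0.65, 0], 255]]'

```text
clock: 20.15
tool_pos: [570.5, -4.6, 128.2]
tcp_rot: [[-0.002, 0.032, -0.999], [0.001, -0.999, -0.032], [-1.0, -0.001, 0.002]]
ft_force: [0.2, -0.1, 0.5]
finger_gap: 0.459
```

Call:
step_arm --commands '[[[0, 0, 0], [0, 0, 0], 255], [[0, 0, 0], [0, 0, 0], 255], [[0, 0, 0], [0, 0, 0], 255], [[0, 0, 0], [0, 0, 0], 255]]'

```text
clock: 20.55
tool_pos: [570.6, -6.8, 128.6]
tcp_rot: [[-0.001, 0.028, -1.0], [0.001, -1.0, -0.028], [-1.0, -0.001, 0.001]]
ft_force: [0.1, -0.7, -0.7]
finger_gap: 0.124
```

```bash
python3 -c "
from h import *
plan(-105,0,60)
for r in lids(cams=['side','top'],seeds=[(566,127),(564,204),(568.5,48),(562.3,261)]):
    for x in r: print(x, x and mag(x[0]),x and mag(x[2]))
snap('side','s8.png')"
```

```text
t 20.55 mag [-108.5   -0.8] z 128.6 gap 11.8 F [ 0.1 -0.7 -0.7] q6 81.0 | turn [0.02 0.01 0.  ] shift [ 1.72 -0.09  0.02]
([562.5, 128.7], 28.3, [561.6, 129.9], 88.0) [27.1  3.8] [28.3  4.7]
([561.4, 205.1], 29.6, [561.8, 205.9], 88.1) [103.5   2.9] [104.3   2.5]
([566.3, 50.1], 28.7, [565.1, 52.4], 87.8) [-51.6   2. ] [-49.2   3.2]
([559.5, 259.8], 28.3, [558.0, 260.6], 88.0) [158.2   3.4] [159.1   4.9]
([564.5, 128.6], 27.9, [564.0, 128.4], 87.6) [27.   1.8] [26.8  2.3]
([564.4, 205.6], 28.2, [564.1, 204.9], 87.5) [ 1.039e+02 -1.000e-01] [103.2   0.2]
None None None
([561.6, 260.3], 28.9, [560.2, 260.0], 87.4) [158.7   1.3] [158.4   2.7]
```

View pics/s8.png

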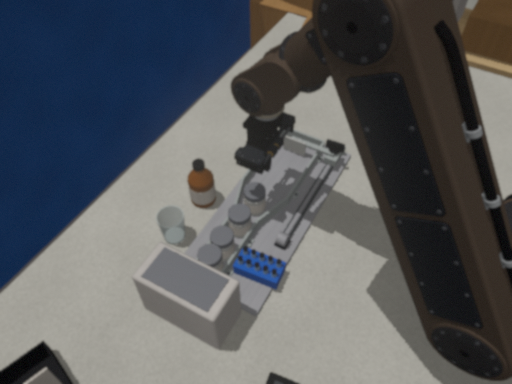

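All four are now in single file, at (209,255), (222,237), (239,213) and (256,195). I'll lower behind C and push it to the throat.

Call:
step_arm --commands '[[[0, 0, 0], [0.4, 0, 0], 255], [[0, 0, 0], [0.4, 0, 0.02], 255], [[0, 0, 0], [0.4, 0, 0], 255], [[0, 0, 0], [0.4, 0, 0], 255], [[0, 0, 0], [0.05, 0, 0], 255]]'

```text
clock: 21.2
tool_pos: [570.3, -4.9, 61.0]
tcp_rot: [[0.001, 0.031, -1.0], [0.0, -1.0, -0.031], [-1.0, -0.0, -0.001]]
ft_force: [0.3, -0.2, 0.4]
finger_gap: 0.007
```

```bash
python3 -c "
from h import *
plan(-44,0,60)"
```

```text
t 21.2 mag [-106.7   -0.6] z 61.0 gap 0.6 F [ 0.3 -0.2  0.4] q6 81.0 | turn [ 0.04 -0.01  0.  ] shift [ 0.03 -1.57  0.01]
```

Call:
step_arm --commands '[[[0.04, 0, 0], [0, -0.22, 0], 255], [[0, 0, 0], [0, -0.22, 0], 255], [[0, 0, 0], [0, -0.22, 0], 255], [[0, 0, 0], [0, -0.22, 0], 255], [[0, 0, 0], [0, -0.22, 0], 255], [[0, 0, 0], [0, -0.22, 0], 255], [[0, 0, 0], [0, -0.15, 0], 255]]'

```text
clock: 21.9
tool_pos: [569.7, 59.4, 63.8]
tcp_rot: [[0.004, 0.026, -1.0], [-0.0, -1.0, -0.026], [-1.0, 0.0, -0.004]]
ft_force: [-0.6, -2.2, 0.8]
finger_gap: 0.004
```

```bash
python3 -c "
from h import *
plan(-44,0,60)
for r in lids(cams=['side','top'],seeds=[(564,150),(563,206),(566,98),(561.8,261)]):
    for x in r: print(x, x and mag(x[0]),x and mag(x[2]))
"
```

```text
t 21.9 mag [-42.4  -1.6] z 63.8 gap 0.3 F [-0.6 -2.2  0.8] q6 87.9 | turn [ 0.   -0.03 -0.  ] shift [0.1  0.04 0.04]
([561.7, 152.8], 28.7, [560.3, 153.9], 88.5) [51.2  4. ] [52.4  5.3]
([563.1, 206.7], 29.5, [561.7, 208.5], 88.1) [105.1   1.2] [106.9   2.5]
([564.5, 89.3], 35.2, [552.6, 101.3], 88.3) [-12.3   2.8] [-0.  14.4]
([558.7, 261.7], 29.9, [558.1, 262.7], 88.4) [160.2   4.1] [161.2   4.7]
([0.0, 0.0], 0.0, [nan, nan], nan) [-86.9 569.5] [nan nan]
([564.4, 209.1], 29.5, [567.2, 211.5], 87.7) [107.4  -0.2] [109.8  -3.1]
None None None
([563.6, 263.3], 32.5, [560.4, 264.9], 87.6) [161.6  -0.8] [163.3   2.4]h.py:28: RuntimeWarning: Mean of empty slice.
  row.append(([round(x,1),round(y,1)],round(r,1),q[:,:2].mean(0).round(1).tolist(),round(float(np.median(q[:,2])),1)))
  ret = um.true_divide(
  return _methods._mean(a, axis=axis, dtype=dtype,
  ret = ret.dtype.type(ret / rcount)
```

Call:
step_arm --commands '[[[0, 0, 0], [0, 0.25, 0], 255], [[0, 0, 0], [-0.8, 0, 0], 148], [[0, 0, 0], [-0.8, 0, 0], 148], [[0, 0, 0], [-0.2, 0.85, 0.4], 148], [[0, 0, 0], [0, 0.85, 0.4], 148], [[0, 0, 0], [0, 0.85, 0.4], 148], [[0, 0, 0], [0, 0.85, 0.4], 148], [[0, 0, 0], [0, 0.85, 0.4], 148]]'

```text
clock: 22.8
tool_pos: [492.3, -131.0, 137.8]
tcp_rot: [[0.005, 0.03, -1.0], [-0.0, -1.0, -0.03], [-1.0, 0.0, -0.005]]
ft_force: [0.1, -0.4, -1.1]
finger_gap: 0.416
```

```bash
python3 -c "
from h import *
plan(-297.5,111.5,125)"
```

```text
t 22.8 mag [-230.7   80.7] z 137.8 gap 39.5 F [ 0.1 -0.4 -1.1] q6 65.8 | turn [ 0.03 -0.03 -0.  ] shift [0.32 1.67 0.78]
```

Call:
step_arm --commands '[[[0.03, -0.03, 0], [0, 0.8, 0.38], 148], [[0, 0, 0], [0, 0.6, 0.3], 148], [[0, 0, 0], [0, 0.2, 0.1], 148], [[0, 0, 0], [0, 0, 0], 148]]'

```text
clock: 23.2
tool_pos: [458.5, -204.5, 137.8]
tcp_rot: [[0.0, 0.017, -1.0], [-0.001, -1.0, -0.017], [-1.0, 0.001, -0.0]]
ft_force: [0.5, -0.0, -0.2]
finger_gap: 0.415
```

```bash
python3 -c "
from h import *
plan(-297.5,111.5,89)
snap('side','s9.png')
for c in ('top','side'):
  im,P,u,v=cloud(c)
  for s in [(564,150),(563,206),(566,98),(561.8,261)]: pass
  print(c,find(c,'knob_grip'),find(c,'saddle'))
  m=(P[:,2]>86)&(P[:,2]<97)&(np.hypot(P[:,0]-463,P[:,1]+198)<32);print(m.sum(),P[m].mean(0),P[m].min(0),P[m].max(0)) if m.any() else 0
for r in lids(cams=['side','top'],seeds=[(564,153),(563,208),(567,97),(561.8,264)]):
    for x in r: print(x, x and mag(x[0]),x and mag(x[2]))
im=cv2.imread('pics/s9.png');cv2.imwrite('pics/s9c.png',cv2.resize(im[80:280,180:380],None,fx=3,fy=3))
"
```

```text
t 23.2 mag [-303.3  116.4] z 137.8 gap 39.4 F [ 0.5 -0.  -0.2] q6 57.4 | turn [-0.06 -0.   -0.  ] shift [ 1.22 -0.15 -0.12]
top [(0.27, [561.7, 158.6, 12.5])] [(0.21, [456.6, 209.0, 11.8])]
side [(0.69, [459.5, -199.5, 85.4]), (0.37, [566.1, 92.0, 11.2])] [(0.62, [460.4, -199.1, 59.4])]
89 [ 460.69735371 -196.12229711   91.957908  ] [ 435.77197147 -204.82062855   86.0165021 ] [ 486.55518546 -186.73601849   96.58098037]
([561.2, 154.1], 28.6, [560.4, 155.1], 87.9) [52.5  4.4] [53.6  5.2]
([563.2, 209.6], 28.7, [561.6, 211.0], 87.8) [108.   1.] [109.4   2.6]
([567.6, 95.2], 29.9, [564.5, 97.2], 88.1) [-6.5 -0.4] [-4.4  2.6]
([558.2, 265.1], 29.0, [557.9, 264.4], 88.4) [163.6   4.5] [162.9   4.9]
([563.6, 155.5], 28.0, [562.9, 154.4], 87.5) [53.9  2. ] [52.8  2.7]
([564.6, 208.9], 29.7, [563.8, 210.1], 87.5) [107.2  -0.4] [108.4   0.4]
([567.4, 96.2], 27.8, [566.7, 96.2], 87.7) [-5.5 -0.3] [-5.5  0.4]
([563.3, 264.4], 31.5, [560.2, 265.5], 87.5) [162.7  -0.5] [163.9   2.5]
```

View pics/s9c.png

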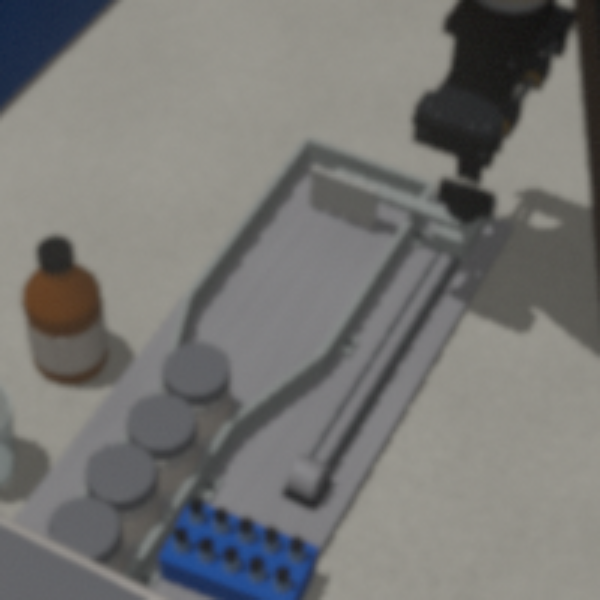

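The four jars are closed up along the lane, in the lower left of the crop, and the knob is under the gripper at (465,200). Jars measure 52, 108, 163 and -5 mm. I'll centre and lower onto the knob.

Call:
step_arm --commands '[[[-0.06, 0, 0], [0.3, -0.15, -0.11], 148], [[0, 0, 0], [0.3, 0, 0], 148], [[0, 0, 0], [0, 0, 0], 148]]'

```text
clock: 23.95
tool_pos: [464.6, -194.9, 112.0]
tcp_rot: [[0.001, 0.032, -1.0], [-0.001, -1.0, -0.032], [-1.0, 0.001, -0.001]]
ft_force: [0.2, 0.1, -0.1]
finger_gap: 0.422
```

```bash
python3 -c "
from h import *
plan(-297,112,89)"
```

```text
t 23.95 mag [-293.9  110.1] z 112.0 gap 40.1 F [ 0.2  0.1 -0.1] q6 57.9 | turn [ 0.04 -0.01 -0.01] shift [0.58 0.08 0.05]
```

Call:
step_arm --commands '[[[0.04, 0, 0], [0.2, 0.07, 0.04], 148], [[0, 0, 0], [0.2, 0, 0], 148], [[0, 0, 0], [0.15, 0, 0], 148], [[0, 0, 0], [0, 0, 0], 148]]'

```text
clock: 24.35
tool_pos: [463.2, -197.4, 87.6]
tcp_rot: [[0.0, 0.026, -1.0], [-0.0, -1.0, -0.026], [-1.0, 0.0, -0.0]]
ft_force: [0.4, 0.2, 0.5]
finger_gap: 0.419
```

```bash
python3 -c "
from h import *
plan(-297,112,89)"
```

```text
t 24.35 mag [-296.3  111.6] z 87.6 gap 39.8 F [0.4 0.2 0.5] q6 57.9 | turn [ 0. -0. -0.] shift [-0.03  0.02  0.01]
```

Call:
step_arm --commands '[[[0, 0, 0], [-0.04, 0, 0], 200], [[0, 0, 0], [0, 0, 0], 245], [[0, 0, 0], [0, 0, 0], 245], [[0, 0, 0], [0, 0, 0], 245]]' --force 6

```text
clock: 24.75
tool_pos: [463.4, -197.7, 89.9]
tcp_rot: [[0.001, 0.026, -1.0], [-0.001, -1.0, -0.026], [-1.0, 0.001, -0.001]]
ft_force: [-1.0, -6.6, -1.7]
finger_gap: 0.142
```

```bash
python3 -c "
from h import *
plan(-297,112,89)"
```

```text
t 24.75 mag [-296.6  111.3] z 89.9 gap 13.5 F [-1.  -6.6 -1.7] q6 57.9 | turn [ 0.   -0.01 -0.01] shift [0.02 0.01 0.02]
```

Call:
step_arm --commands '[[[0, 0, 0], [0, 0.02, 0], 255], [[0, 0, 0], [0, 0, 0], 255]]' --force 20

```text
clock: 24.95
tool_pos: [463.4, -198.2, 89.9]
tcp_rot: [[0.001, 0.027, -1.0], [-0.001, -1.0, -0.027], [-1.0, 0.001, -0.001]]
ft_force: [1.0, 1.4, -2.2]
finger_gap: 0.13
```

```bash
python3 -c "
from h import *
plan(-297,112,89)"
```

```text
t 24.95 mag [-297.1  111.4] z 89.9 gap 12.4 F [ 1.   1.4 -2.2] q6 57.8 | turn [ 0.01 -0.01 -0.  ] shift [ 0.02 -0.    0.01]
```

Call:
step_arm --commands '[[[0, 0, 0], [0, 0, 0], 255], [[-0.7, 0, 0], [0, 0, 0], 255], [[-0.7, 0, 0], [0, 0, 0], 255], [[-0.7, 0, 0], [0, 0, 0], 255], [[-0.7, 0, 0], [0, 0, 0], 255], [[-0.7, 0, 0], [0, 0, 0], 255]]' --force 50

```text
clock: 25.55
tool_pos: [463.0, -194.0, 89.9]
tcp_rot: [[-0.0, 0.503, -0.865], [0.007, -0.865, -0.502], [-1.0, -0.006, -0.003]]
ft_force: [3.6, 8.3, 0.3]
finger_gap: 0.122
```

```bash
python3 -c "
from h import *
plan(-297,112,89,90);print(get_obs()['wrist_torque'])"
```

```text
t 25.55 mag [-292.9  111.7] z 89.9 gap 11.6 F [3.6 8.3 0.3] q6 28.9 | turn [-7.67 -0.04  0.03] shift [0.02 0.09 0.06]
[ 1.51452523 -0.61589141 -0.21360221]
```

Call:
step_arm --commands '[[[-0.8, 0, 0], [0, 0, 0], 255], [[-0.8, 0, 0], [0, 0, 0], 255], [[-0.8, 0, 0], [0, 0, 0], 255]]'

```text
clock: 25.85
tool_pos: [462.8, -190.3, 89.9]
tcp_rot: [[-0.001, 0.765, -0.644], [0.012, -0.644, -0.765], [-1.0, -0.009, -0.009]]
ft_force: [3.9, 12.6, 1.0]
finger_gap: 0.123
```

```bash
python3 -c "
from h import *
plan(-297,112,89,90);print(get_obs()['wrist_torque'])"
```

```text
t 25.85 mag [-289.2  111.7] z 89.9 gap 11.6 F [ 3.9 12.6  1. ] q6 9.0 | turn [-5.19 -0.08  0.04] shift [0.02 0.12 0.15]
[ 1.757076   -0.83598313 -0.29333965]
```

Call:
step_arm --commands '[[[-1, 0, 0], [0, 0, 0], 255], [[-1, 0, 0], [0, 0, 0], 255], [[-1, 0, 0], [0, 0, 0], 255], [[-1, 0, 0], [0, 0, 0], 255]]'

```text
clock: 26.25
tool_pos: [462.5, -184.9, 89.9]
tcp_rot: [[-0.003, 0.992, -0.122], [0.02, -0.122, -0.992], [-1.0, -0.005, -0.02]]
ft_force: [2.6, 12.5, 1.1]
finger_gap: 0.125
```

```bash
python3 -c "
from h import *
plan(-297,112,89,90);print(get_obs()['wrist_torque'])"
```

```text
t 26.25 mag [-283.8  111.9] z 89.9 gap 11.9 F [ 2.6 12.5  1.1] q6 -24.1 | turn [-1.06 -0.14  0.03] shift [0.02 0.05 0.33]
[ 1.55631033 -0.85769967 -0.23068507]
```

One more small turn, then I'll open the jaws so the knob can ride free.

Call:
step_arm --commands '[[[-0.8, 0, 0], [0, 0, 0], 255], [[-0.2, 0, 0], [0, 0, 0], 255]]'

```text
clock: 26.45
tool_pos: [462.4, -182.2, 89.9]
tcp_rot: [[-0.003, 1.0, 0.025], [0.024, 0.025, -0.999], [-1.0, -0.003, -0.024]]
ft_force: [2.6, 11.5, -0.0]
finger_gap: 0.123
```

```bash
python3 -c "
from h import *
plan(-297,112,89,90);print(get_obs()['wrist_torque'])"
```

```text
t 26.45 mag [-281.1  111.9] z 89.9 gap 11.7 F [ 2.6 11.5 -0. ] q6 -32.6 | turn [-0.01 -0.17  0.02] shift [ 0.01 -0.    0.4 ]
[ 1.59959809 -0.89362272 -0.22514735]
```

Call:
step_arm --commands '[[[0, 0, 0], [0, 0, 0], 80], [[0, 0, 0], [0, 0, 0], 80], [[0, 0, 0], [0, 0, 0], 80], [[0, 0, 0], [0, 0, 0], 80]]'

```text
clock: 26.85
tool_pos: [462.6, -182.0, 90.2]
tcp_rot: [[-0.003, 1.0, 0.025], [0.024, 0.025, -0.999], [-1.0, -0.002, -0.024]]
ft_force: [0.5, -0.5, 1.3]
finger_gap: 0.404
```

Call:
step_arm --commands '[[[0, 0, 0], [-0.7, 0, 0], 80], [[0, 0, 0], [-0.8, 0, 0], 80], [[0, 0, 0], [-0.8, 0, 0], 80], [[0, 0, 0], [-0.5, 0, 0.6], 80], [[0, 0, 0], [0, 0, 0.8], 80], [[0, 0, 0], [0, 0, 0.8], 80], [[0, 0, 0], [0, 0, 0], 80], [[0, 0, 0], [0, 0, 0], 80]]'

```text
clock: 27.65
tool_pos: [464.2, -276.5, 205.2]
tcp_rot: [[-0.003, 1.0, 0.022], [0.022, 0.022, -1.0], [-1.0, -0.002, -0.022]]
ft_force: [-0.5, -0.3, 0.6]
finger_gap: 0.685
```

```bash
cat > chk.py <<'E'
from h import *
import sys
n=sys.argv[1]
plan(-297,112,200,90)
im,d=snap('top','t%s.png'%n);cv2.imwrite('pics/t%sc.png'%n,cv2.resize(im[120:290,130:390],None,fx=3,fy=3))
snap('side','s%s.png'%n)
for c in ('top','side'):
  for t in ('jar_a','knob_grip','paddle_face','reagent','beaker'): print(c,t,[(p,mag(q)) for p,q in find(c,t)])
for r in lids(cams=['side','top'],seeds=[(564,156),(563,212),(567,100),(561.8,268)]):
    for x in r: print(x, x and mag(x[0]),x and mag(x[2]))
E
python3 chk.py 10
```

```text
t 27.65 mag [-375.4  112.6] z 205.2 gap 65.1 F [-0.5 -0.3  0.6] q6 -40.1 | turn [-0.03 -0.16  0.02] shift [ 0.17  0.01 -1.96]
top jar_a [(0.94, array([-2.1,  1.3])), (0.77, array([61.9,  2.5])), (0.69, array([116.3,  -0.2])), (0.64, array([165.6,   1.4]))]
top knob_grip [(0.46, array([-48. , 110.9]))]
top paddle_face [(0.65, array([-102.6,    0.6])), (0.64, array([-28.2,  -0.7])), (0.62, array([-50.9, 111.6]))]
top reagent [(0.58, array([ -18.6, -141.1]))]
top beaker [(0.26, array([166.8,  -0.4])), (0.17, array([197.5,  -2.1]))]
side jar_a [(0.96, array([112.4,   1.2])), (0.78, array([-2.4,  0.7])), (0.72, array([53.8,  2.7])), (0.64, array([166.8,  -2.5]))]
side knob_grip [(0.71, array([-47.7, 111.5]))]
side paddle_face [(0.93, array([-33.6,   0.6]))]
side reagent [(0.85, array([ -23.3, -140.7])), (0.41, array([166.8,  -0.7]))]
side beaker [(0.73, array([ 112.5, -136. ]))]
([561.5, 156.9], 29.2, [560.2, 158.8], 87.9) [55.3  4.1] [57.3  5.3]
([563.1, 212.7], 28.8, [561.8, 214.6], 87.9) [111.1   1. ] [113.    2.3]
([566.6, 101.9], 30.2, [564.0, 103.5], 88.1) [0.2 0.4] [1.9 3. ]
([559.8, 268.0], 28.1, [558.1, 266.4], 88.3) [166.4   2.9] [164.9   4.6]
([563.8, 157.3], 29.3, [562.6, 157.6], 87.5) [55.7  1.8] [56.   2.9]
([564.8, 211.7], 29.5, [563.9, 213.0], 87.5) [110.   -0.7] [111.3   0.2]
([567.3, 103.0], 28.0, [566.6, 102.0], 87.6) [ 1.3 -0.3] [0.3 0.4]
([561.0, 269.5], 29.2, [560.0, 269.1], 87.5) [167.9   1.6] [167.5   2.6]
```

View pics/t10c.png

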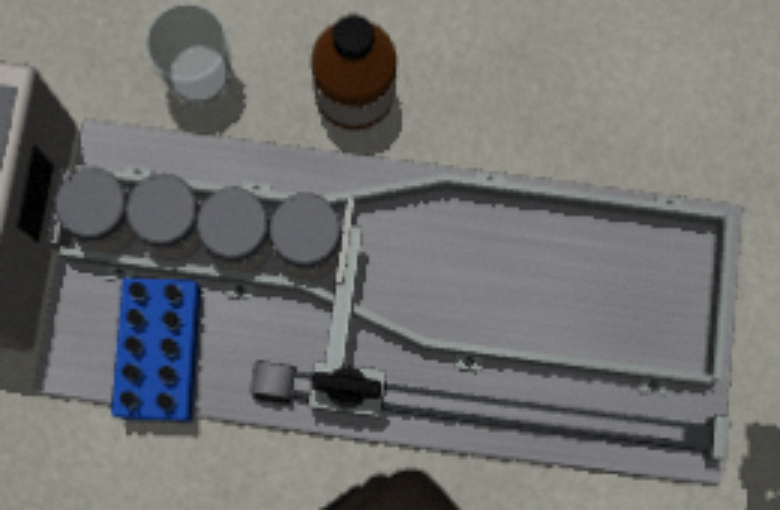

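View pics/s10.png

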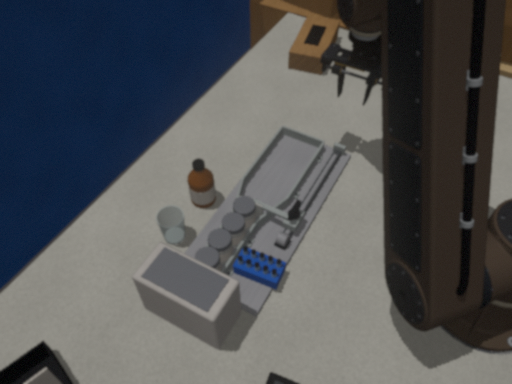

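All four jars, (90,200) to (305,228) in the crop, are closed up against the stop with the paddle behind them at (345,240). The knob bar is in line with the rail and the bystanders haven't moved. I'll let it settle briefly, check again and hand in.

Call:
step_arm --commands '[[[0, 0, 0], [0, 0, 0], 80], [[0, 0, 0], [0, 0, 0], 80], [[0, 0, 0], [0, 0, 0], 80], [[0, 0, 0], [0, 0, 0], 80], [[0, 0, 0], [0, 0, 0], 80]]'

```text
clock: 28.85
tool_pos: [464.6, -276.3, 205.3]
tcp_rot: [[-0.003, 1.0, 0.023], [0.022, 0.023, -0.999], [-1.0, -0.002, -0.022]]
ft_force: [1.6, -0.2, 0.6]
finger_gap: 0.682
```

```bash
python3 chk.py 11; python3 -c "
from cell import *
print(sign_off())"
```

```text
t 28.85 mag [-375.2  112.2] z 205.3 gap 64.8 F [ 1.6 -0.2  0.6] q6 -40.1 | turn [-0.02 -0.16  0.02] shift [ 0.18  0.   -1.95]
top jar_a [(0.81, array([113.1,   2. ])), (0.63, array([-2.1,  2.4])), (0.62, array([61.3,  4.1])), (0.56, array([165.3,   1.3]))]
top knob_grip [(0.68, array([-47.7, 111.6]))]
top paddle_face [(0.89, array([-28.5,   2.1]))]
top reagent [(0.88, array([ -18.7, -139.4]))]
top beaker [(0.75, array([ 119.5, -141.4]))]
side jar_a [(0.87, array([54.1,  3. ])), (0.72, array([166.8,  -1.1])), (0.69, array([109.2,  -1. ])), (0.58, array([-1.3,  1.6]))]
side knob_grip [(0.72, array([ -23.4, -140.8])), (0.71, array([-45.7, 110.7]))]
side paddle_face [(0.79, array([-32.6,   2.3]))]
side reagent [(0.85, array([ -23. , -142.4])), (0.44, array([107.1,  98. ]))]
side beaker [(0.72, array([ 112.9, -138.5]))]
([561.2, 156.1], 29.2, [560.4, 158.5], 88.1) [54.5  4.4] [57.   5.1]
([563.1, 212.4], 28.7, [561.7, 214.5], 88.2) [110.8   1. ] [112.9   2.4]
([565.6, 101.4], 28.4, [564.2, 103.2], 88.1) [-0.3  1.4] [1.6 2.8]
([559.2, 268.2], 28.2, [558.0, 266.2], 88.3) [166.6   3.5] [164.7   4.7]
([563.7, 157.2], 29.2, [562.7, 157.7], 87.6) [55.6  1.9] [56.1  2.8]
([565.2, 211.6], 29.9, [564.0, 213.2], 87.4) [109.9  -1.1] [1.115e+02 1.000e-01]
([567.3, 102.8], 27.8, [566.5, 102.3], 87.6) [ 1.1 -0.3] [0.6 0.5]
([561.0, 269.5], 28.9, [560.3, 269.0], 87.4) [167.9   1.6] [167.4   2.3]
the job is handed in; nothing more can be done
None
```

The job is handed in: all four jars stand in single file against the stop, with the follower closed up behind them. It took about 29 s of the 72 s allowed.

**What I did:**
1. Slid jar B back about 35 mm with a light 4 N grip.
2. Slid jar A into the lane and pushed it and jar D towards the stop.
3. Slid B and then C in behind them, all upright on the deck.
4. Only then turned the knob the full 90° and let it go, so the spring closed the row up.

**Last checks (both cameras):**
- **Jars:** centres at about x = 0, 56, 111 and 167 mm, within about 4 mm of the centre line, with all lids at normal height.
- **Follower:** paddle face at about x = -30 mm and knob at about -47 mm with its bar in line with the rail. Nothing had moved between two looks about 1 s apart.
- **Bystanders:** the bottle and beaker were where they started. I judged the vial rack only by eye in the pictures, and it looked unmoved.

**Things that didn't go as commanded:**
- The tool drifted 5 to 20 mm off target in a few moves. I corrected it each time before gripping, except on the first approach to B, where I had already closed lightly and had to reopen.
- The tool's height rose about 2 mm in two gripped slides, jar A's first slide and jar C's. Lid heights measured afterwards were normal, but I did not measure them during those slides.
- The follower crept about 16 mm forward while I turned the gripped knob. All the jars were already lined up by then.

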